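# Put the bearing cap back on its own half

### The job

The blue bearing block on the bench has lost its cap: of the three loose blue caps, find the one whose yellow paint mark matches the block's and lower it over the shaft onto the block, yellow mark above yellow mark, until it sits fully home between the two end cheeks. Set it down rather than dropping it, and leave the other two caps where they lie.

Things in the scene. Friction and masses are not known exactly. Their poses are not given: they have to be found in the camera images.
- block_seat (a point): Fixed blue lower half, yellow paint at one end. Point: on the shaft axis, mid seat face, 50 mm above the bench; x along the shaft, y to the marked end, z up. Journal 28 mm dia.; 44 mm pulley at x 66 to 82. Cheeks 12 mm high at y +56 and -42 mm, lead-in slope 6 mm. Yellow cap home: its point 43 mm straight above this, axes parallel; turned round it will not go down.
- yellow_cap (a point): Loose blue bearing cap, yellow paint on one ear, 40 mm deep (x). It fits: half-bore 18.5 mm radius, y -38 to +52 mm. Ears 16 mm high; grip boss on top 30 (x) x 34 (y) mm, 28 to 56 mm above the underside, plus a 6 mm nipple; about 0.35 kg; stands upright on the bench. Point: centre of the boss, 43 mm above the underside, over the bore axis; x along the bore, y to the painted ear, z up.
- white_cap (a point): Loose blue bearing cap, white paint on one ear, 40 mm deep (x). Wrong: half-bore only 10 mm radius; y -38 to +52 mm. Ears 16 mm high; grip boss on top 30 (x) x 34 (y) mm, 28 to 56 mm above the underside, plus a 6 mm nipple; about 0.35 kg; stands upright on the bench. Point: centre of the boss, 43 mm above the underside, over the bore axis; x along the bore, y to the painted ear, z up.
- red_cap (a point): Loose blue bearing cap, red paint on one ear, 40 mm deep (x). Wrong: too long, y -50 to +64 mm. Ears 16 mm high; grip boss on top 30 (x) x 34 (y) mm, 28 to 56 mm above the underside, plus a 6 mm nipple; about 0.35 kg; stands upright on the bench. Point: centre of the boss, 43 mm above the underside, over the bore axis; x along the bore, y to the painted ear, z up.
There are look-alikes about, which are no part of the job. Leave any brown look-alike of the part that bears yellow_cap alone.

How it is judged:
At the end, for the whole second after the job is handed in: The yellow-marked cap rests home on the block, mark above mark: height within 5 mm, within 15 mm along the shaft and 10 mm across it, turned within 10 degrees, upright within 5, at rest; the white and red caps lie within 40 mm of where they started (z of yellow_cap in the frame of block_seat between 0.038 and 0.048 m and x of yellow_cap in the frame of block_seat between -0.015 and 0.015 m and y of yellow_cap in the frame of block_seat between -0.01 and 0.01 m and angle between the y axis of yellow_cap and the y axis of block_seat, either way round below 0.175 rad and angle between yellow_cap's own z axis and vertical below 0.09 rad and linear speed of yellow_cap_body below 0.02 m/s and distance of each of white_cap, red_cap from where it was at the start of the episode below 0.04 m); the robot touches nothing.
It fails at once if the yellow cap is dropped (it falls free by more than about 25 mm) (linear speed of yellow_cap_body above 0.7 m/s and contact force between the fingers and yellow_cap_body below 0.1 N).
It fails at once if the white or the red cap is moved by more than 40 mm (distance of any of white_cap, red_cap from where it was at the start of the episode above 0.04 m).
It also fails if it takes over 32 s, if anything falls off the work surface, if the arm or the gripper's body presses on something with over 40 N, if the wrist force passes 120 N, or if a joint passes its speed limit or range.

### The arm

A 6-joint arm with a two-finger parallel gripper is mounted at the origin on a cart in front of the work surface, level with it; the furniture and walls round the work are solid. World frame = base frame: x ahead of the robot, y to its left, z up, the work surface at z = 0. Lengths are in m, angles in rad, forces in N, time in s.
With the tool pointing down it reaches from about 0.275 to 1 m from the base axis. Payload 8.4 kg.
Tool frame: the origin (TCP) lies between the finger pads; the fingertips stand 22 mm ahead of it and the grasp point (between the pads) lies 3 mm ahead of it (ctrl.tcp_to_tips is the distance from the TCP to the fingertips, in m); z points along the fingers, y is the line along which they close (so a half turn about z gives the same grasp; the last joint's range is limited). The gripper opens to 85 mm and grips with 20 to 120 N. Pads are 22 mm wide; open, the fingers measure 114 mm over their backs; the gripper's body (76 mm by 85 mm) begins 54 mm behind the grasp point. The pads swing forward as they close: fully open they stand 13 mm farther back than shut.
Start: joints at [1.162, 0.353, 1.633, -0, 1.155, -0.002], TCP at [0.247, 0.574, 0.253] pointing down, gripper open.
Joint ranges: [-2.63, 2.63], [-0.92, 2.1], [0.06, 2.66], [-1.3, 4.44], [0, 2.69], [-3.02, 3.02]. Speed limits (rad/s): [2.22, 2.22, 2.79, 3.14, 3.14, 3.14].

### API

Orientations are given as [roll, pitch, yaw] about the fixed x, y, z axes, in that order (R = Rz(yaw) Ry(pitch) Rx(roll)).
In Python, from cell import ctrl, eyes, job gives the robot as it stands.
- The arm moves only by the shell command python3 -m crank 'ROWS' [FORCE]. ROWS is JSON, one flat list of numbers, 7 for each row, row after row: the shift along the tool's x, y, z in m, then the turn, a rotation vector about the tool's x, y, z in degrees, then the opening, from -1 (shut) to 1 (fully open). In form: [dx, dy, dz, rx, ry, rz, gripper, dx, dy, dz, rx, ry, rz, gripper, ...]. A call has 1 to 20 rows; each row is the pose to reach, as a shift and turn from the pose commanded when the call began, along the tool's axes at that moment; what a row does not reach only later rows make up. A row lasts 1/8 s, in which the tool goes at most 62.5 mm and 10.7 degrees, less where a joint would pass 70% of its speed; a pose out of reach is approached as far as the arm can. A call with a gripper value outside its range is refused whole. The fingers move at their own pace and stop on an object; FORCE is the grip in N (left out, the last holds). Time passes only in rows, so rows that repeat a pose let the fingers close. It gives the time, the measured TCP pose, the force, the opening and the grip force at its end, in the units of the state.
- ctrl.sense(): the state, without advancing time (a new reading comes with each control period).
- eyes.snapshot(name): name is "scene" or "top" or "wrist"; returns a dict with "color" (480x640x3 uint8, red, green, blue), "vfov" (degrees; the focal length in pixels is half the picture's height over the tangent of half this angle, whatever the lens; pixels are square), "cx", "cy" (the principal point, pixels), "k1" (the pictures are not rectified: a ray, as slopes to the right and down, at radius r is drawn at 1 + k1 r^2 times it, then the intrinsics apply), "eye" and "orientation" of the camera in the world; the wrist camera has in their place "mount" (4x4, takes a point from camera to tool coordinates, whose origin is the TCP and whose axes are the flange's). Camera axes: x right, y down, z forward; pixel columns grow to the right and rows downward; lengths in m; the calibration is good to about 2 mm. A picture is of the moment at which its call begins: read the wrist's pose just before it. There is no depth.
- job.sign_off(): hands the job in; it is judged then, once.
The state is a dict: "time_s": time; "qpos": joint angles; "dq": joint speeds; "effort": joint torques, N m; "tcp_pos": TCP position; "orientation": TCP orientation; "wrist_force": force on the tool from outside, world axes, zero at the start; "wrist_torque": the same for the moment, N m; "opening": finger opening in m; "grasp_force": force on a finger pad.
Only numpy, scipy, OpenCV 4.12 (cv2) and the standard library are available. Lean on these libraries where they do the work, as an engineer would, in place of code of your own. Each camera call takes 0.05 s, during which the arm holds its last target. There are 200 camera calls.

## Working session

There is one attempt and no reset: what is moved stays moved. The work goes in short steps, Python scripts to look and compute and a shell command to move; the robot and the scene stay as the last step left them, time stands still between calls to the robot, and variables do not carry over. Pictures are saved under pics/ and viewed, at most 10 in all, crops included, and the job is handed in when it is done.

```bash
mkdir -p pics; ls; python3 - <<'E'
from cell import ctrl,eyes
import cv2
print(ctrl.sense())
for n in("scene","top"):
    s=eyes.snapshot(n); cv2.imwrite(f"pics/{n}0.png",s["color"][...,::-1]); print({k:v for k,v in s.items() if k!="color"})
E
```

```text
pics
{'time_s': 0.0, 'qpos': array([ 1.16158692e+00,  3.53606483e-01,  1.63414075e+00,  2.23040893e-05,
        1.15519189e+00, -2.41483289e-03]), 'dq': array([-0.00041758,  0.00199835, -0.00152748,  0.00017257,  0.00116292,
       -0.00186558]), 'effort': array([-6.17397154e-05, -6.05242538e+01, -3.42076313e+01,  7.11045891e-05,
        9.26282723e-03,  9.54760111e-07]), 'tcp_pos': array([0.24711762, 0.57358674, 0.25258485]), 'orientation': array([-3.14024624e+00, -2.36446722e-05,  2.73478905e+00]), 'wrist_force': array([ 0.25877045, -0.49650879, -0.28872807]), 'wrist_torque': array([ 0.01336295, -0.0229259 , -0.03786798]), 'grasp_force': 0.0, 'opening': 0.08537556261062261}
{'vfov': 44.80546788101426, 'cx': 321.7437995000332, 'cy': 236.99775436793217, 'k1': -0.19474038576942332, 'eye': array([-0.3917313 , -0.81178208,  0.64269856]), 'orientation': array([-2.0203959 , -0.0228984 , -0.80723271])}
{'vfov': 42.93838244785506, 'cx': 327.0154008738282, 'cy': 244.52917056080264, 'k1': -0.15887489948780084, 'eye': array([3.33477982e-01, 3.77952297e-04, 1.46657410e+00]), 'orientation': array([-3.03710863,  0.01345417, -1.56998457])}
```

View pics/top0.png

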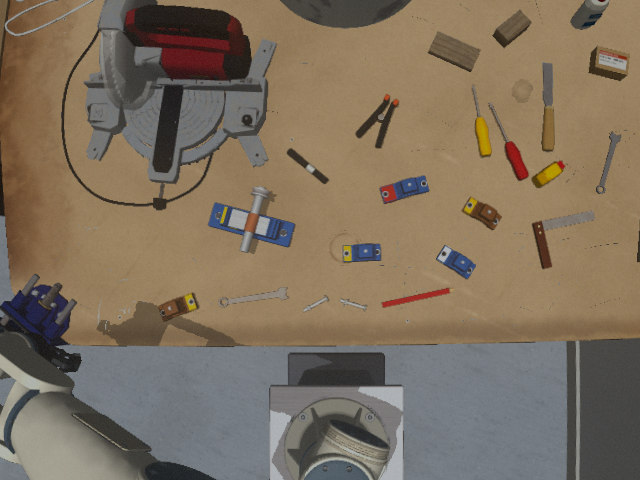

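View pics/scene0.png

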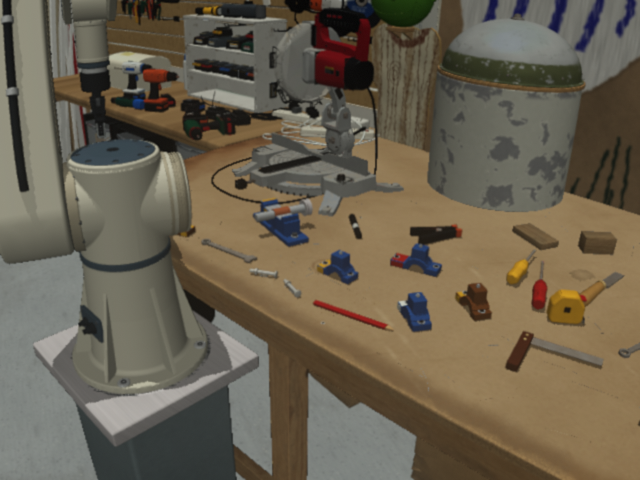

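```bash
python3 - <<'E'
import cv2
a=cv2.imread("pics/top0.png")
cv2.imwrite("pics/c1.png",cv2.resize(a[175:275,200:400],None,fx=4,fy=4,interpolation=cv2.INTER_CUBIC))
E
cat > h.py <<'E'
import numpy as np, cv2
from scipy.spatial.transform import Rotation as R
def K(s):
    f=240/np.tan(np.radians(s["vfov"]/2)); return np.array([[f,0,s["cx"]],[0,f,s["cy"]],[0,0,1]])
def pose(s,st=None):
    if "eye" in s: return R.from_euler("xyz",s["orientation"]).as_matrix(),np.array(s["eye"])
    T=np.eye(4);T[:3,:3]=R.from_euler("xyz",st["orientation"]).as_matrix();T[:3,3]=st["tcp_pos"]
    T=T@np.array(s["mount"]); return T[:3,:3],T[:3,3]
def onz(s,uv,z,st=None):
    "world points of pixels at height z"
    uv=np.array(uv,float).reshape(-1,1,2); d=np.array([s["k1"],0,0,0])
    n=cv2.undistortPoints(uv,K(s),d)[:,0]   # k1 only
    M,e=pose(s,st); r=np.c_[n,np.ones(len(n))]@M.T
    z=np.broadcast_to(z,len(r)); return e+r*((z-e[2])/r[:,2])[:,None]
def proj(s,P,st=None):
    M,e=pose(s,st); c=(np.array(P)-e)@M
    return cv2.projectPoints(c,np.zeros(3),np.zeros(3),K(s),np.array([s["k1"],0,0,0]))[0][:,0]
E
```

```text
(no output)
```

View pics/c1.png

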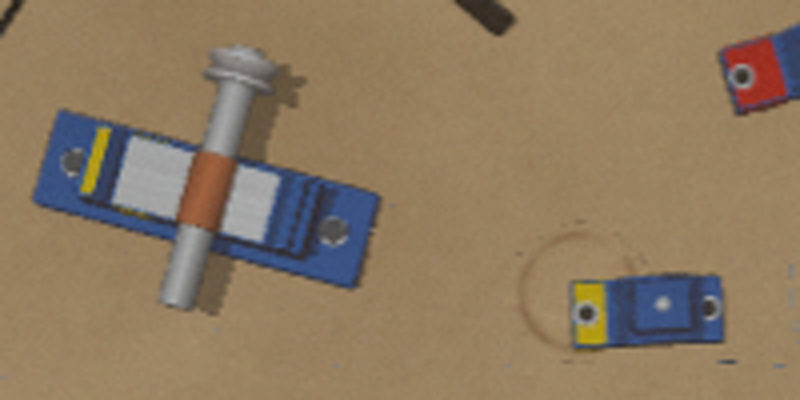

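Blue caps with paint: yellow (362,253), white (456,261), red (404,188). The brown look-alikes are at (180,306) and (482,211). In the crop, the cap at (362,253) is blue with yellow on its left ear, so it is the one to use. The block's yellow bar is at its left end (224,215), its journal is at (252,222), and the pulley is at the top.

```bash
python3 - <<'E'
from cell import ctrl,eyes
from h import *
s=eyes.snapshot("top")
c=lambda *p: np.array(p)/4+[199.6+0,174.6]
nip=onz(s,c((662,303)),.060); boss=onz(s,c((664,305)),.056)
e=onz(s,c((570,281),(572,348),(722,276),(724,343)),.016)
yv=e[:2].mean(0)-e[2:].mean(0)
print("cap",nip,boss,"ears mid",e.mean(0),"len",np.linalg.norm(yv),"yaw of y",np.degrees(np.arctan2(yv[1],yv[0])))
ax=onz(s,c((170,305)),.05),onz(s,c((207,190)),.064),onz(s,c((238,60)),.06)
d=(ax[2]-ax[0])[0]; print("block",ax,"yaw x",np.degrees(np.arctan2(d[1],d[0])))
b=onz(s,c((60,110),(35,203),(381,193),(355,288)),.02); v=b[:2].mean(0)-b[2:].mean(0)
print("base yaw of y",np.degrees(np.arctan2(v[1],v[0])),b.mean(0))
print(np.degrees(ctrl.sense()["orientation"][2]),{k:v for k,v in eyes.snapshot("wrist").items() if k!="color"})
E
```

```text
cap [[ 0.46737562 -0.06876208  0.06      ]] [[ 0.46658969 -0.07011357  0.056     ]] ears mid [ 0.46620066 -0.06196771  0.016     ] len 0.09079496162042165 yaw of y 91.85330761689677
block (array([[0.4672517 , 0.21855955, 0.05      ]]), array([[0.53321786, 0.19575349, 0.064     ]]), array([[0.61093355, 0.17922911, 0.06      ]])) yaw x -15.308731749432582
base yaw of y 75.20538446188387 [0.53456656 0.20202593 0.02      ]
156.6932674456894 {'vfov': 60.09456926908877, 'cx': 317.4921236052753, 'cy': 242.19292319867878, 'k1': 0.003412052485208389, 'mount': array([[-8.11235732e-04, -9.58232082e-01, -2.85990592e-01,
         7.38017078e-02],
       [ 9.99999671e-01, -7.77704110e-04, -2.30827300e-04,
         1.01762375e-04],
       [-1.22993440e-06, -2.85990685e-01,  9.58232398e-01,
        -1.20580078e-01],
       [ 0.00000000e+00,  0.00000000e+00,  0.00000000e+00,
         1.00000000e+00]])}
```

```bash
python3 -m crank '[-0.457,-0.504,0.03,0,0,-25,1,-0.457,-0.504,0.03,0,0,-25,1,-0.457,-0.504,0.03,0,0,-25,1,-0.457,-0.504,0.03,0,0,-25,1,-0.457,-0.504,0.03,0,0,-25,1,-0.457,-0.504,0.03,0,0,-25,1,-0.457,-0.504,0.03,0,0,-25,1,-0.457,-0.504,0.03,0,0,-25,1,-0.457,-0.504,0.03,0,0,-25,1,-0.457,-0.504,0.03,0,0,-25,1,-0.457,-0.504,0.03,0,0,-25,1,-0.457,-0.504,0.03,0,0,-25,1,-0.457,-0.504,0.03,0,0,-25,1,-0.457,-0.504,0.03,0,0,-25,1,-0.457,-0.504,0.03,0,0,-25,1]' 60
python3 - <<'E'
from cell import ctrl,eyes
import cv2,pickle
st=ctrl.sense(); s=eyes.snapshot("wrist"); print(st["tcp_pos"],st["orientation"],st["qpos"],st["time_s"])
cv2.imwrite("pics/w1.png",s["color"][...,::-1]); pickle.dump((s,st),open("w1.pkl","wb"))
E
```

```text
time_s: 2.08
tcp_pos: [0.4674, -0.0686, 0.2234]
orientation: [3.142, 0.0, -3.11]
wrist_force: [-0.5, -0.3, 0.7]
opening: 0.0858
grasp_force: 0.0
[ 0.46740822 -0.06862738  0.22339879] [ 3.14153685e+00  1.06217921e-04 -3.11022176e+00] [-1.49009073e-01  1.48981970e-01  1.98072754e+00  8.72304615e-05
  1.01178866e+00 -1.75122255e+00] 2.075
```

View pics/w1.png

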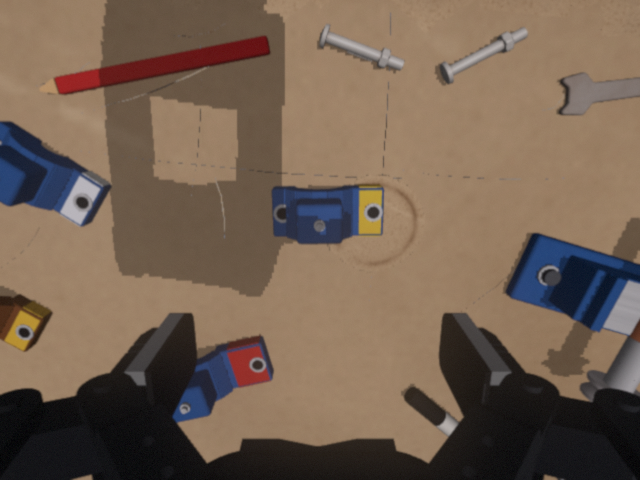

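The yellow cap is centred at about (328,213), with its nipple at (320,226) and the yellow ear on the right at (371,212).

```bash
python3 - <<'E'
from h import *
import pickle
s,st=pickle.load(open("w1.pkl","rb"))
print("nip",onz(s,[(320,224)],.061,st))
e=onz(s,[(273,187),(273,236),(383,184),(384,235)],.016,st); v=e[2:].mean(0)-e[:2].mean(0)
print("ears",e.mean(0),np.linalg.norm(v),np.degrees(np.arctan2(v[1],v[0])))
p=np.array([.467,-.0686,0]);a=np.radians(92);y=np.array([np.cos(a),np.sin(a),0]);x=np.array([y[1],-y[0],0])
print(proj(s,[p+[0,0,.062]]+[p+x*i+y*j+[0,0,.056] for i,j in((-.015,-.017),(-.015,.017),(.015,-.017),(.015,.017))]+[p+x*i+y*j+[0,0,.016] for i,j in((-.02,-.038),(-.02,.052))],st))
E
```

```text
nip [[ 0.46481232 -0.066476    0.061     ]]
ears [ 0.46506407 -0.05957844  0.016     ] 0.0891539660226111 92.79067283694894
[[316.88226646 227.283024  ]
 [292.68889687 204.64463352]
 [340.90095099 204.43878176]
 [293.57591223 245.3123339 ]
 [340.41288125 245.11818559]
 [268.99979457 188.51898824]
 [382.3447919  188.0272414 ]]
```

```bash
python3 -m crank '[0.0025,0.002,0.06,0,0,-0.5,1,0.0025,0.002,0.12,0,0,-0.5,1,0.0025,0.002,0.155,0,0,-0.5,1,0.0025,0.002,0.175,0,0,-0.5,1,0.0025,0.002,0.175,0,0,-0.5,1,0.0025,0.002,0.175,0,0,-0.5,0.2,0.0025,0.002,0.175,0,0,-0.5,-0.3,0.0025,0.002,0.175,0,0,-0.5,-1,0.0025,0.002,0.175,0,0,-0.5,-1,0.0025,0.002,0.175,0,0,-0.5,-1,0.0025,0.002,0.175,0,0,-0.5,-1,0.0025,0.002,0.175,0,0,-0.5,-1]' 60
```

```text
time_s: 3.62
tcp_pos: [0.4656, -0.0677, 0.0494]
orientation: [-3.141, 0.002, -3.103]
wrist_force: [-1.3, 1.0, 8.7]
opening: 0.033
grasp_force: 60.4
```

```bash
python3 -m crank '[0,0,-0.03,0,0,0,-1,0,0,-0.08,0,0,0,-1,0,0,-0.13,0,0,0,-1,0.01,0.05,-0.14,0,0,4,-1,0.015,0.1,-0.14,0,0,8,-1,0.02,0.15,-0.14,0,0,12,-1,0.03,0.2,-0.14,0,0,17,-1,0.035,0.25,-0.14,0,0,17,-1,0.037,0.285,-0.14,0,0,17,-1,0.037,0.296,-0.14,0,0,17,-1,0.037,0.296,-0.14,0,0,17,-1,0.037,0.296,-0.14,0,0,17,-1]'
python3 - <<'E'
from cell import ctrl,eyes
import cv2,pickle
st=ctrl.sense(); s=eyes.snapshot("wrist"); print(st["tcp_pos"],st["orientation"],st["qpos"],st["time_s"])
cv2.imwrite("pics/w2.png",s["color"][...,::-1]); pickle.dump((s,st),open("w2.pkl","wb"))
E
```

```text
time_s: 5.12
tcp_pos: [0.4166, 0.2255, 0.1881]
orientation: [-3.141, -0.0, 2.883]
wrist_force: [0.5, -0.1, -4.1]
opening: 0.0329
grasp_force: 61.9
[0.4165596  0.22551302 0.18813708] [-3.14082437e+00 -3.37312969e-04  2.88251596e+00] [ 4.93250676e-01  1.99033589e-01  2.01157289e+00 -4.11658247e-04
  9.31757487e-01 -8.18223431e-01] 5.125
```

View pics/w2.png

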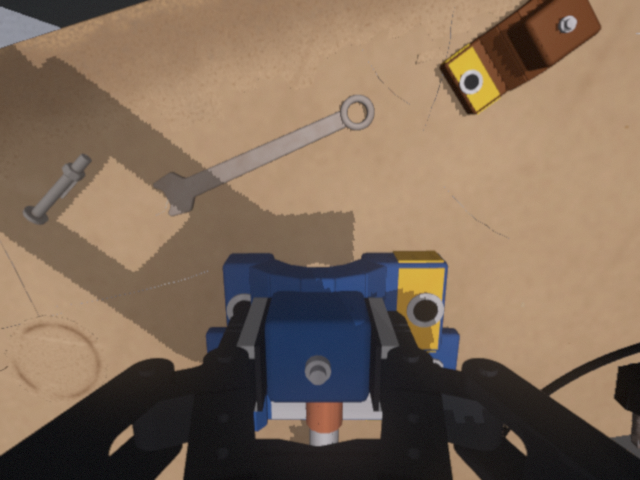

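The cap is held straight, with its nipple at (317,370). The block lies square behind it: shaft at column ~324 (rows 405–445), base ends at columns 207 and 457 near row 330.

```bash
python3 - <<'E'
from h import *
import pickle
s,st=pickle.load(open("w2.pkl","rb"))
M=R.from_euler("xyz",st["orientation"]).as_matrix()
T=lambda w: (w-st["tcp_pos"])@M
print("shaft tool",T(onz(s,[(324,412),(325,438)],.062,st)))
print("base ends",T(onz(s,[(207,329),(457,329)],.02,st)))
print("nip",T(onz(s,[(317,368)],st["tcp_pos"][2]+.0125,st)))
g=np.array([.533,.1955,.05]); print("block by top, tool:",T(g)); print(np.degrees(st["orientation"]))
E
```

```text
shaft tool [[-0.12501374  0.00468535  0.12609136]
 [-0.1472793   0.0054876   0.12608323]]
base ends [[-0.08248558 -0.08543803  0.16817496]
 [-0.08254807  0.10807586  0.16802627]]
nip [[ 2.28868887e-03  4.92614762e-05 -1.24992702e-02]]
block by top, tool: [-0.12029     0.00092536  0.13809585]
[-1.79955981e+02 -1.93266095e-02  1.65155999e+02]
```

```bash
python3 -m crank '[-0.04,0.004,0,0,0,0,-1,-0.09,0.004,0,0,0,0,-1,-0.115,0.004,0,0,0,0,-1,-0.121,0.004,0.03,0,0,0,-1,-0.121,0.004,0.055,0,0,0,-1,-0.121,0.004,0.065,0,0,0,-1,-0.121,0.004,0.065,0,0,0,-1]'
python3 - <<'E'
from cell import ctrl,eyes
import cv2,numpy as np
st=ctrl.sense(); s=eyes.snapshot("wrist"); t=eyes.snapshot("scene")
a=cv2.resize(t["color"][180:260,230:340],(660,480),interpolation=cv2.INTER_CUBIC)[...,::-1]
w=s["color"][150:450,150:500,::-1]
cv2.imwrite("pics/w3.png",np.hstack([cv2.resize(w,(400,343)),cv2.resize(a,(400,291))[:291].copy() if 0 else cv2.resize(a,(400,343))]))
E
```

```text
time_s: 6.05
tcp_pos: [0.5345, 0.1989, 0.123]
orientation: [-3.141, -0.001, 2.882]
wrist_force: [0.7, 0.3, -3.5]
opening: 0.0329
grasp_force: 61.8
```

View pics/w3.png

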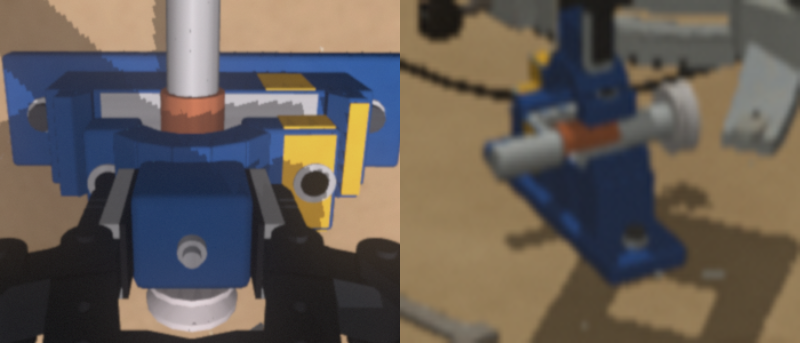

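The wrist view shows the shaft, cap bore and nipple in line (crop column ~193), yellow ear on the yellow-cheek side, and the ears between the cheeks. I'll lower it gently.

```bash
python3 -m crank '[0,0.001,0.006,0,0,0,-1,0,0.001,0.011,0,0,0,-1,0,0.001,0.016,0,0,0,-1,0,0.001,0.02,0,0,0,-1,0,0.001,0.022,0,0,0,-1,0,0.001,0.022,0,0,0,-1]'
```

```text
time_s: 6.9
tcp_pos: [0.5349, 0.2005, 0.1011]
orientation: [-3.141, -0.0, 2.883]
wrist_force: [1.0, -0.6, -4.3]
opening: 0.033
grasp_force: 61.9
```

```bash
python3 -m crank '[0,0,0.001,0,0,0,-1,0,0,0.0015,0,0,0,-1,0,0,0.002,0,0,0,-1,0,0,0.002,0,0,0,-1]'
```

```text
time_s: 7.4
tcp_pos: [0.535, 0.2005, 0.0994]
orientation: [3.142, 0.0, 2.883]
wrist_force: [-1.6, -0.9, -3.3]
opening: 0.0331
grasp_force: 62.2
```

```bash
python3 -m crank '[0,0,0.0005,0,0,0,-1,0,0,0.001,0,0,0,-1,0,0,0.0015,0,0,0,-1,0,0,0.0015,0,0,0,-1]'
```

```text
time_s: 7.9
tcp_pos: [0.5351, 0.2005, 0.0994]
orientation: [3.141, 0.0, 2.883]
wrist_force: [-6.5, -2.0, 16.6]
opening: 0.0332
grasp_force: 64.6
```

Contact came exactly at the home height. I'll open the fingers and back off straight up.

```bash
python3 -m crank '[0,0,-0.001,0,0,0,-0.2,0,0,-0.001,0,0,0,0.2,0,0,-0.001,0,0,0,0.6,0,0,-0.001,0,0,0,0.6,0,0,-0.001,0,0,0,0.6,0,0,-0.03,0,0,0,0.6,0,0,-0.07,0,0,0,0.6,0,0,-0.12,0,0,0,0.6,0,0,-0.13,0,0,0,0.6,0,0,-0.13,0,0,0,0.6]'
python3 - <<'E'
from cell import ctrl,eyes
import cv2,numpy as np,pickle
st=ctrl.sense(); s=eyes.snapshot("wrist"); t=eyes.snapshot("scene")
pickle.dump((s,st),open("w4.pkl","wb"))
a=cv2.resize(t["color"][180:260,230:340],(300,218),interpolation=cv2.INTER_CUBIC)
a=np.vstack([a,np.zeros((150,300,3),np.uint8)])[:368]
w=s["color"][:,70:570]
cv2.imwrite("pics/w4.png",np.hstack([w[:368],a])[...,::-1])
E
```

```text
time_s: 9.15
tcp_pos: [0.5352, 0.2006, 0.2282]
orientation: [3.141, 0.001, 2.883]
wrist_force: [-0.7, 0.1, -0.2]
opening: 0.0685
grasp_force: 0.0
```

View pics/w4.png

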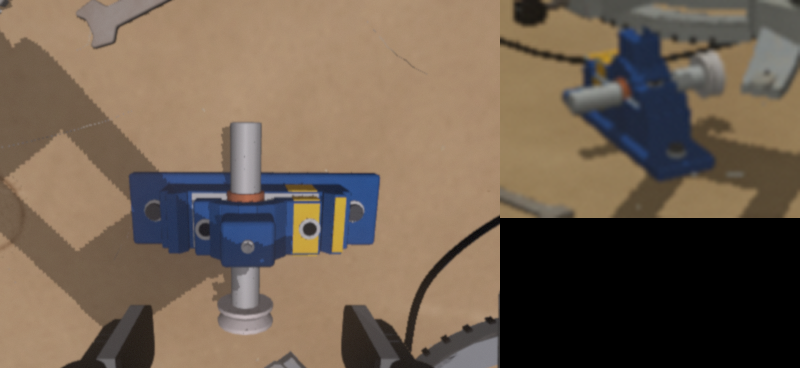

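The cap is seated between the cheeks, with the yellow ear (308,225) beside the yellow cheek (339,225). A strip of seat shows in front of it (rows 192–200), so I'll check its offset along the shaft.

```bash
python3 - <<'E'
from h import *
import pickle
s,st=pickle.load(open("w4.pkl","rb"))
M=R.from_euler("xyz",st["orientation"]).as_matrix()
def T(u,v,z): return ((onz(s,[(u+70,v)],z,st)-st["tcp_pos"])@M)[0,:2].round(4)
print("nip",T(247,246,.11)); print("cap ear near/far",T(308,199,.066),T(308,253,.066))
print("cheek near/far",T(339,197,.062),T(339,252,.062)); print("base near/far (z .015)",T(250,173,.015),T(250,245,.015))
print("shaft near end top",T(246,123,.06),"pulley top near/far",T(245,303,.072),T(245,320,.072)); print("seat strip near",T(210,193,.05))
E
```

```text
nip [ 0.0001 -0.0001]
cap ear near/far [0.0204 0.0419] [-0.0187  0.0435]
cheek near/far [0.0211 0.0641] [-0.0193  0.0666]
base near/far (z .015) [0.0319 0.0022] [-0.0283  0.0023]
shaft near end top [ 0.0708 -0.0008] pulley top near/far [-0.055  -0.0017] [-0.0687 -0.0017]
seat strip near [ 0.0219 -0.027 ]
```

The cheeks and cap ears agree to about 1 mm along the shaft, and the nipple is over the shaft. It is home, so I'll hand it in.

```bash
python3 -c "
from cell import job; print(job.sign_off())"
```

```text
the job is handed in; nothing more can be done
None
```

I set the yellow-marked cap fully home on the block, mark above mark, in about 9 s; the white and red caps were not touched, and the job is handed in (no verdict was returned).

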